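# Load the deburring nest square into its fence corner

### The job

The blue cover block was left askew in the fence corner of the deburring nest, where the aluminium manifold block belongs. Load both blocks in one row, flat on the nest plate and tight along the long red fence: the manifold pushed fully home into the corner, its long side flush with the long fence and its end flush with the short fence, and the cover behind it, its long side flush with the long fence and its end butted against the manifold's free end, with no gaps and nothing crooked. Leave the other things on the bench and on the nest where they are.

Things in the scene. Friction and masses are not known exactly. Their poses are not given: they have to be found in the camera images.
- nest: deburring nest fixed to the bench: dark steel plate 170 (x) x 300 (y) x 10 mm; origin at the centre of its underside, so its top is at z = 10 mm. Two red fences, 14 mm thick and 12 mm high above the plate: the long one near the far (+x) side, inner face at x = +45 mm, the short one near the left (+y) end, inner face at y = +115 mm
- corner (a point): the inner corner, where the inner faces of both fences meet the plate's top; axes as the nest's, z up: the long fence runs from here 241 mm along -y, the short one 104 mm along -x
- clamp_long (a point): top of the open toggle clamp (22 mm in x, 30 mm in y, red lever tip) that stands 50 mm above the plate behind the long fence
- clamp_short (a point): top of the open toggle clamp (30 mm in x, 22 mm in y, red lever tip) that stands 50 mm above the plate behind the short fence
- manifold: bare aluminium manifold block with three round bores on top, 100 (x) x 50 (y) x 40 (z) mm, about 0.54 kg; origin at the centre of its underside; either end may face the short fence
- cover: blue cover block with a round steel boss mark on top, 70 (x) x 50 (y) x 36 (z) mm, about 0.34 kg; origin at the centre of its underside; at the start it lies askew on the nest plate, in the fence corner; either end may face the manifold
- veeblock: dark steel vee block, 70 x 50 x 40 mm with a groove along its top. A bystander: leave it alone. Origin at the centre of its underside
- collar: small aluminium ring, 36 mm outside, 20 mm bore, 14 mm high, standing on the nest plate near its front right corner. A bystander: leave it alone. Origin at the centre of its underside
- deburrer: red-handled hand deburring tool lying on the bench. A bystander: leave it alone. Origin near its middle, x along it
- wrench: steel open spanner lying between robot and nest. A bystander: leave it alone. Origin near its middle, x along it
- brush: small brush lying on the left of the bench. A bystander: leave it alone. Origin near its middle, x along it
- jar: amber jar, 60 mm across, 75 mm high, standing behind on the left. A bystander: leave it alone. Origin at the centre of its underside
- cup: open steel cup, 68 mm across, 50 mm high, standing on the right. A bystander: leave it alone. Origin at the centre of its underside
There are look-alikes about, which are no part of the job. Leave any brown or turquoise look-alike of the manifold alone.

How it is judged:
At the end, for the whole second after the job is handed in: Both blocks rest flat on the nest plate, square to the fences within 0.02 rad, long sides within 2.5 mm of the long fence; the manifold's end is within 2.5 mm of the short fence, the cover's end within 2.5 mm of the manifold's free end; bystanders moved less than 20 mm (x of manifold in the frame of corner between -0.0275 and -0.023 m and y of manifold in the frame of corner between -0.0525 and -0.048 m and x of cover in the frame of corner between -0.0275 and -0.023 m and y of cover in the frame of corner between -0.14 and -0.13 m and horizontal distance between cover and manifold below 0.0875 m and angle between the x axis of each of manifold, cover and the y axis of corner, either way round below 0.02 rad and angle between each of manifold, cover's own z axis and vertical below 0.03 rad and z of manifold in the frame of corner between -0.003 and 0.003 m and linear speed of each of manifold, cover below 0.01 m/s and z of cover in the frame of corner between -0.003 and 0.003 m); the robot touches nothing.
It fails at once if a bystander is moved more than 20 mm (distance of any of veeblock, collar, deburrer, wrench, brush, jar, cup from where it was at the start of the episode above 0.02 m).
It also fails if it takes over 72 s, if anything falls off the work surface, if the arm or the gripper's body presses on something with over 40 N, if the wrist force passes 120 N, or if a joint passes its speed limit or range.

### The arm

A 6-joint arm with a two-finger parallel gripper is mounted at the origin on the work surface. World frame = base frame: x ahead of the robot, y to its left, z up, the work surface at z = 0. Lengths are in m, angles in rad, forces in N, time in s.
With the tool pointing down it reaches from about 0.3 to 0.775 m from the base axis. Payload 14.6 kg.
Tool frame: the origin (TCP) lies midway between the tips of the shut fingers; the grasp point (between the pads) lies 19 mm behind it (ctrl.pinch_z is the z of the grasp point in the tool frame, in m); z points along the fingers, y is the line along which they close (so a half turn about z gives the same grasp; the last joint's range is limited). The gripper opens to 94 mm and grips with 3 to 60 N. Pads are 16 mm wide; open, the fingers measure 119 mm over their backs; the gripper's body (75 mm by 177 mm) begins 78 mm behind the grasp point.
Start: joints at [-1.29, 0.3, 1.521, -0, 1.321, -0.067], TCP at [0.187, -0.517, 0.205] pointing down, gripper open.
Joint ranges: [-3.03, 3.03], [-0.79, 2.21], [0.23, 2.52], [-1.04, 4.18], [0, 3.07], [-2.55, 2.55]. Speed limits (rad/s): [2.22, 2.22, 2.57, 3.14, 3.14, 3.14].

### API

Orientations are given as [roll, pitch, yaw] about the fixed x, y, z axes, in that order (R = Rz(yaw) Ry(pitch) Rx(roll)).
In Python, from station import ctrl, camera, ticket gives the robot as it stands. The module is installed in compiled form; this text tells all that it offers.
- The arm moves only by the shell command python3 -m inch 'ROWS' [FORCE]. ROWS is text: rows parted by semicolons, each of 7 numbers parted by spaces: the opening, from -1 (shut) to 1 (fully open), then the shift along the tool's x, y, z in units of 0.03 m (1.0 is 0.03 m), then the turn, a rotation vector about the tool's x, y, z in units of 10 degrees (1.0 is 10 degrees). In form: grip dx dy dz rx ry rz; .... A call has 1 to 10 rows; each row shifts and turns the commanded pose from where the row before left it, along the tool's axes as they then stand; what a row does not reach is not made up. A row lasts 1/8 s, in which the tool goes at most 62.5 mm and 10.7 degrees, less where a joint would pass 70% of its speed; a pose out of reach is approached as far as the arm can. A call with a number of a shift or a turn outside -1 to 1 is refused whole. A call with a gripper value outside its range is refused whole. The fingers move at their own pace and stop on an object; FORCE is the grip in N (left out, the last holds). Time passes only in rows, so rows that do not move let the fingers close. It gives the time, the measured TCP pose, the force, the opening and the grip force at its end, in the units of the state.
- ctrl.get_obs(): the state, without advancing time (a new reading comes with each control period).
- camera(name): name is "side" or "top" or "wrist"; returns a dict with "img" (384x512x3 uint8, blue, green, red), "range_z" (384x512 float32, m along the optical axis (not along the pixel's ray), 0 where there is no reading), "intrinsics" (3x3 intrinsics, pixels), "k1" (the pictures are not rectified: a ray, as slopes to the right and down, at radius r is drawn at 1 + k1 r^2 times it, then the intrinsics apply), "view" (4x4, takes a point from world to camera coordinates). Camera axes: x right, y down, z forward; pixel columns grow to the right and rows downward; lengths in m; the calibration is good to about 2 mm. A picture is of the moment at which its call begins.
- ticket.hand_in(): hands the job in; it is judged then, once.
The state is a dict: "time_s": time; "qpos": joint angles; "joint_vel": joint speeds; "tau": joint torques, N m; "ee_pos": TCP position; "eef_rot": TCP orientation; "force": force on the tool from outside, world axes, zero at the start; "moment": the same for the moment, N m; "grip_width": finger opening in m; "grip_force": force on a finger pad.
Only numpy, scipy, OpenCV 4.12 (cv2) and the standard library are available. Lean on these libraries where they do the work, as an engineer would, in place of code of your own. Each camera call takes 0.05 s, during which the arm holds its last target. There are 200 camera calls.

## Working session

There is one attempt and no reset: what is moved stays moved. The work goes in short steps, Python scripts to look and compute and a shell command to move; the robot and the scene stay as the last step left them, time stands still between calls to the robot, and variables do not carry over. Pictures are saved under pics/ and viewed, at most 10 in all, crops included, and the job is handed in when it is done.

```bash
mkdir -p pics
cat > h.py <<'E'
import numpy as np, cv2
from station import ctrl, camera, ticket
def points(c):
    K=c["intrinsics"];h,w=c["range_z"].shape
    u,v=np.meshgrid(np.arange(w),np.arange(h))
    return cast(c,np.stack([u,v],-1).reshape(-1,2),c["range_z"].reshape(-1)).reshape(h,w,3)
def rays(c,uv):
    K=c["intrinsics"];d=(np.asarray(uv,float)-[K[0,2],K[1,2]])/[K[0,0],K[1,1]]
    rd=np.hypot(d[:,0],d[:,1]);r=rd.copy()
    for _ in range(20): r=rd/(1+c["k1"]*r*r)
    return np.c_[d*(r/np.maximum(rd,1e-9))[:,None],np.ones(len(d))]
def cast(c,uv,z):
    p=rays(c,uv)*np.asarray(z)[:,None];V=c["view"]
    return (p-V[:3,3])@V[:3,:3]
def plane(c,uv,z):
    V=c["view"];o=-V[:3,:3].T@V[:3,3];d=rays(c,uv)@V[:3,:3]
    return o+d*((z-o[2])/d[:,2])[:,None]
E
python3 - <<'E'
from h import *
for n in ("top","side"):
    c=camera(n); cv2.imwrite(f"pics/{n}0.png",cv2.resize(c["img"],(800,600)))
    print(n,c["intrinsics"].tolist(),c["k1"],c["view"].round(3).tolist())
    np.savez(f"{n}0.npz",**c)
o=ctrl.get_obs();print(o["time_s"],o["ee_pos"],o["eef_rot"],o["grip_width"],ctrl.pinch_z)
E
```

```text
top [[395.8334048851451, 0.0, 251.8032141382452], [0.0, 395.8334048851451, 190.58054903693017], [0.0, 0.0, 1.0]] 0.00859580052031629 [[0.001, -1.0, 0.009, -0.015], [-0.996, -0.001, -0.087, 0.544], [0.087, -0.009, -0.996, 1.268], [0.0, 0.0, 0.0, 1.0]]
side [[422.6464444382953, 0.0, 249.89360211187662], [0.0, 422.6464444382953, 190.89978327766647], [0.0, 0.0, 1.0]] -0.162045883751158 [[-0.998, -0.055, -0.002, 0.552], [-0.039, 0.728, -0.685, 0.054], [0.039, -0.683, -0.729, 1.497], [0.0, 0.0, 0.0, 1.0]]
0.1 [ 0.18738089 -0.51684609  0.20494366] [-3.14055270e+00 -1.01076999e-04  3.47743497e-01] 0.09405322639652966 -0.0188
```

View pics/top0.png

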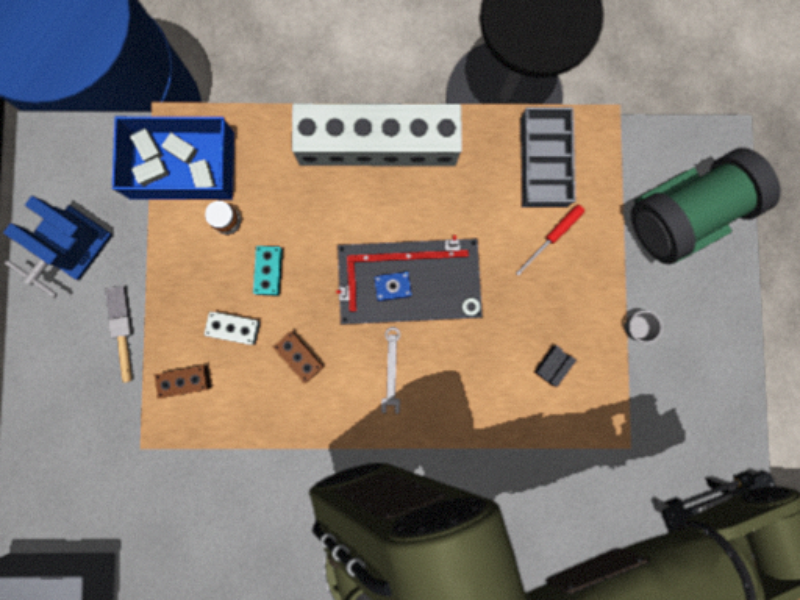

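View pics/side0.png

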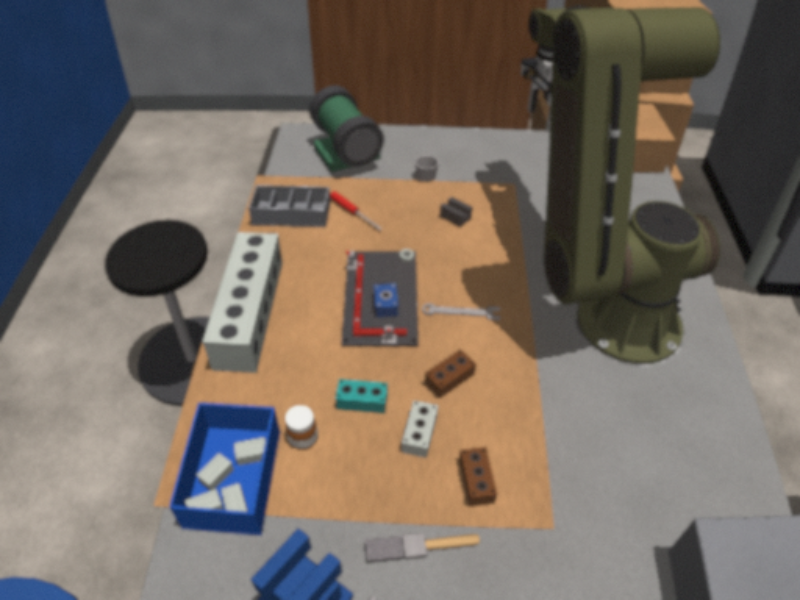

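The top view shows the manifold (bare aluminium) at about (232,327) and the cover at (393,286). The red fence runs along row ~255 with its corner at (352,260), and the collar is at (471,307). The wrench is at (391,370). The brown and turquoise decoys are close to the manifold.

```bash
cat >> h.py <<'E'
def rect(c,mask,z,near):
    m=cv2.morphologyEx(mask.astype(np.uint8),cv2.MORPH_CLOSE,np.ones((5,5)))
    cs,_=cv2.findContours(m,cv2.RETR_EXTERNAL,cv2.CHAIN_APPROX_NONE)
    cs=[k for k in cs if cv2.contourArea(k)>30]
    k=min(cs,key=lambda k:np.linalg.norm(k.reshape(-1,2).mean(0)-near))
    p=plane(c,k.reshape(-1,2),z)[:,:2]
    (x,y),(w,h),a=cv2.minAreaRect((p*1000).astype(np.float32))
    if w<h:w,h,a=h,w,a+90
    return np.array([x,y,w,h,(a+90)%180-90]).round(1), k.reshape(-1,2)
E
python3 - <<'E'
from h import *
for n,mz,cz in (("top",(148,209),(251,183)),("side",(269,273),(247,191))):
    c=dict(np.load(n+"0.npz"));P=points(c);hsv=cv2.cvtColor(c["img"],cv2.COLOR_BGR2HSV);H,S,V=cv2.split(hsv)
    r=c["range_z"]>0
    top=r&(P[...,2]>.032)&(P[...,2]<.05)
    print(n,"manifold h",rect(c,top,.04,mz)[0],"col",rect(c,(S<60)&(V>120)&top,.04,mz)[0])
    print(" cover",rect(c,(H>100)&(H<130)&(S>100),.046,cz)[0], rect(c,r&(P[...,2]>.039)&(P[...,2]<.055),.046,cz)[0])
    u,v=mz;print(" z man",P[v-8:v+9:4,u-8:u+9:4,2].round(3).tolist()); u,v=cz;print(" z cov",P[v-4:v+5:4,u-4:u+5:4,2].round(3).tolist())
    red=((H<8)|(H>172))&(S>130)
    q=P[red&r];q=q[(q[:,0]>.4)&(q[:,0]<.7)&(q[:,1]>-.2)&(q[:,1]<.2)&(q[:,2]<.03)]
    print(" red",q.min(0).round(3),q.max(0).round(3),np.median(q,0).round(3))
    uv=np.argwhere(red)[:,::-1];w=plane(c,uv,.022)[:,:2];k=(abs(w[:,1])<.2)&(w[:,0]>.4)&(w[:,0]<.7);w=w[k]
    # lines: long fence by column bins
    for y in np.arange(-.14,.14,.02):
        s=w[abs(w[:,1]-y)<.01]
        if len(s):print("  y%.2f x %.4f..%.4f n%d"%(y,s[:,0].min(),s[:,0].max(),len(s)),end=";")
    print()
    for x in np.arange(.44,.6,.01):
        s=w[abs(w[:,0]-x)<.005]
        if len(s):print("  x%.2f y %.4f..%.4f"%(x,s[:,1].min(),s[:,1].max()),end=";")
    print()
E
```

```text
top manifold h [481.1 320.5 100.5  49.3  78.7] col [481.1 320.5 100.5  49.3  78.7]
 cover [567.2 -11.7  71.7  53.9 -81.7] [567.7 -10.2  69.6  50.5 -82.7]
 z man [[0.042, 0.04, -0.002, 0.005, -0.002], [0.041, 0.04, 0.044, 0.04, 0.04], [0.042, 0.041, 0.043, 0.043, 0.039], [0.04, 0.042, 0.036, 0.035, 0.043], [0.006, 0.002, 0.042, 0.042, 0.041]]
 z cov [[0.05, 0.044, 0.043], [0.043, 0.045, 0.045], [0.046, 0.047, 0.042]]
 red [ 0.517 -0.171  0.001] [0.682 0.084 0.029] [0.629 0.008 0.022]
  y-0.14 x 0.6318..0.6784 n25;  y-0.12 x 0.6284..0.6417 n27;  y-0.10 x 0.6284..0.6417 n30;  y-0.08 x 0.6283..0.6416 n30;  y-0.06 x 0.6283..0.6416 n29;  y-0.04 x 0.6249..0.6382 n19;  y-0.02 x 0.6249..0.6382 n30;  y0.00 x 0.6249..0.6382 n30;  y0.02 x 0.6248..0.6381 n27;  y0.04 x 0.6215..0.6348 n20;  y0.06 x 0.5195..0.6347 n60;  y0.08 x 0.5162..0.6347 n134;  y0.10 x 0.5554..0.5620 n7;
  x0.52 y 0.0666..0.0796;  x0.53 y 0.0666..0.0797;  x0.54 y 0.0667..0.0797;  x0.55 y 0.0667..0.0765;  x0.56 y 0.0668..0.1060;  x0.57 y 0.0668..0.0799;  x0.58 y 0.0669..0.0800;  x0.59 y 0.0702..0.0801;
side manifold h [479.7 322
[... 267 characters left out ...]
, 0.042, 0.001], [0.043, 0.041, 0.038, 0.04, 0.0]]
 z cov [[0.046, 0.046, 0.049], [0.046, 0.049, 0.049], [0.047, 0.044, 0.048]]
 red [ 0.517 -0.17   0.008] [0.642 0.086 0.03 ] [0.625 0.054 0.023]
  y-0.14 x 0.6294..0.6409 n6;  y-0.12 x 0.6300..0.6412 n12;  y-0.10 x 0.6281..0.6407 n14;  y-0.08 x 0.6268..0.6393 n14;  y-0.06 x 0.6254..0.6374 n15;  y-0.04 x 0.6233..0.6377 n8;  y-0.02 x 0.6229..0.6373 n17;  y0.00 x 0.6235..0.6355 n16;  y0.02 x 0.6214..0.6337 n20;  y0.04 x 0.6210..0.6315 n4;  y0.06 x 0.5177..0.6333 n39;  y0.08 x 0.5173..0.6316 n105;
  x0.52 y 0.0653..0.0835;  x0.53 y 0.0657..0.0839;  x0.54 y 0.0661..0.0798;  x0.57 y 0.0681..0.0816;  x0.58 y 0.0683..0.0867;  x0.59 y 0.0689..0.0872;
```

```bash
cat > go.py <<'E'
# units needed: translation in current tool frame, then turn about tool z (10 deg units)
import sys
from h import *
from scipy.spatial.transform import Rotation as Ro
x,y,z,yaw=map(float,sys.argv[1:5]);o=ctrl.get_obs()
R=Ro.from_euler("xyz",o["eef_rot"]);d=R.inv().apply(np.array([x,y,z])-o["ee_pos"])/.03
rv=(R.inv()*Ro.from_euler("xyz",[np.pi,0,np.radians(yaw)])).as_rotvec()
print("t",round(o["time_s"],2),"shift",d.round(2),"turn",(np.degrees(rv)/10).round(2),"pos",o["ee_pos"].round(4),"yaw",np.degrees(o["eef_rot"][2]).round(2),"q",o["qpos"].round(2))
E
python3 go.py 0.54 -0.02 0.25 92.3
```

```text
t 0.1 shift [ 16.69 -11.57  -1.49] turn [-0.   -0.   -7.24] pos [ 0.1874 -0.5168  0.2049] yaw 19.92 q [-1.29  0.3   1.52  0.    1.32 -0.07]
```

```bash
python3 -m inch '1 .83 -.58 -.15 0 0 0;1 .83 -.58 -.15 0 0 0;1 .83 -.58 -.15 0 0 0;1 .83 -.58 -.15 0 0 0;1 .83 -.58 -.15 0 0 0;1 .83 -.58 -.15 0 0 0;1 .83 -.58 -.15 0 0 0;1 .83 -.58 -.15 0 0 0;1 .83 -.58 -.15 0 0 0;1 .83 -.58 -.15 0 0 0'
python3 -m inch '1 .83 -.58 0 0 0 0;1 .83 -.58 0 0 0 0;1 .83 -.58 0 0 0 0;1 .83 -.58 0 0 0 0;1 .83 -.58 0 0 0 0;1 .83 -.58 0 0 0 0;1 .83 -.58 0 0 0 0;1 .83 -.58 0 0 0 0;1 .83 -.58 0 0 0 0;1 .83 -.58 0 0 0 0'
python3 -m inch '1 0 0 0 0 0 -.9;1 0 0 0 0 0 -.9;1 0 0 0 0 0 -.9;1 0 0 0 0 0 -.9;1 0 0 0 0 0 -.9;1 0 0 0 0 0 -.9;1 0 0 0 0 0 -.9;1 0 0 0 0 0 -.9;1 0 0 0 0 0 0;1 0 0 0 0 0 0'
python3 go.py .567 -.011 .2 98
python3 - <<'E'
from h import *
c=camera("wrist");np.savez("w1.npz",**c);cv2.imwrite("pics/w1.png",c["img"]);V=c["view"];print(-V[:3,:3].T@V[:3,3],V[:3,:3].round(2).tolist())
E
```

```text
time_s: 1.35
ee_pos: [0.3626, -0.2677, 0.2504]
eef_rot: [-3.141, 0.0, 0.348]
force: [-0.4, -0.6, -0.3]
grip_width: 0.0942
grip_force: 0.0
time_s: 2.6
ee_pos: [0.5374, -0.0193, 0.2501]
eef_rot: [-3.141, 0.001, 0.348]
force: [0.8, 0.1, 0.6]
grip_width: 0.0937
grip_force: 0.0
time_s: 3.85
ee_pos: [0.537, -0.0202, 0.2503]
eef_rot: [-3.141, -0.0, 1.601]
force: [-1.0, 0.3, -0.5]
grip_width: 0.0937
grip_force: 0.0
t 3.85 shift [0.27 1.01 1.68] turn [-0.   -0.   -0.63] pos [ 0.537  -0.0202  0.2503] yaw 91.73 q [-0.11  0.24  1.49 -0.    1.41 -0.14]
[0.53415392 0.05153448 0.42910138] [[1.0, 0.03, -0.0], [0.03, -0.97, 0.25], [0.01, -0.25, -0.97]]
```

View pics/w1.png

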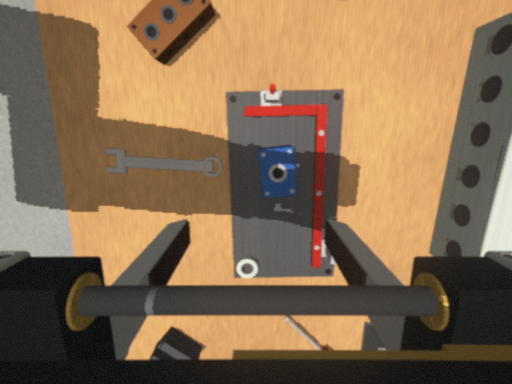

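The wrist view shows the nest cleanly. The long fence is at cols 314-326 and rows 106-266, and the short fence at rows 106-116. The cover is at about (278,171).

```bash
cat >> h.py <<'E'
def nest(c,rows,cols):
    """inner fence faces seen from wrist; returns corner xy and yaw (deg)"""
    H,S,V=cv2.split(cv2.cvtColor(c["img"],cv2.COLOR_BGR2HSV));red=((H<8)|(H>172))&(S>130)
    a=[];b=[]
    for v in rows:
        u=np.where(red[v])[0]
        if len(u):
            e=np.split(u,np.where(np.diff(u)>3)[0]+1);e=max(e,key=len);a.append((e[0]-.5,v))
    for u in cols:
        v=np.where(red[:150,u])[0]
        if len(v): b.append((u,v[-1]+.5))
    A=plane(c,a,.022)[:,:2];B=plane(c,b,.022)[:,:2]
    pa=np.polyfit(A[:,1],A[:,0],1);pb=np.polyfit(B[:,0],B[:,1],1)
    x,y=np.linalg.solve([[1,-pa[0]],[-pb[0],1]],[pa[1],pb[1]])
    return x,y,np.degrees(-pa[0]),np.degrees(pb[0]),np.std(A[:,0]-np.polyval(pa,A[:,1])),np.std(B[:,1]-np.polyval(pb,B[:,0]))
E
python3 - <<'E'
from h import *
c=dict(np.load("w1.npz"))
print("nest",np.round(nest(c,range(122,262),range(248,262)),4),np.round(nest(c,range(122,262),range(282,308)),4))
H,S,V=cv2.split(cv2.cvtColor(c["img"],cv2.COLOR_BGR2HSV));P=points(c);r=c["range_z"]>0
print(rect(c,(H>100)&(H<130)&(S>110),.046,(278,171))[0],rect(c,r&(P[...,2]>.04)&(P[...,2]<.055),.046,(278,171))[0])
print(P[165:180:5,268:290:5,2].round(3))
q=P[(r)&(P[...,1]>.09)&(P[...,1]<.12)&(P[...,0]>.53)&(P[...,0]<.6)];print("clampS z",q[:,2].max())
print(P[120:270:20,320,:].round(3).tolist(), P[200:260:20,280,:].round(3).tolist())
E
```

```text
nest [ 6.1730e-01  6.1000e-02  2.7867e+00 -1.5629e+00  5.0000e-04  6.0000e-04] [6.1700e-01 6.9000e-02 2.7867e+00 4.6747e+00 5.0000e-04 4.0000e-04]
[565.1 -11.9  70.6  49.7 -82.8] [564.8 -12.5  69.9  51.1 -82.1]
[[0.046 0.046 0.046 0.044 0.045]
 [0.044 0.045 0.046 0.046 0.045]
 [0.046 0.047 0.046 0.046 0.045]]
clampS z 0.060870457701286455
[[0.624, 0.061, 0.021], [0.626, 0.033, 0.022], [0.629, 0.004, 0.023], [0.632, -0.026, 0.021], [0.634, -0.057, 0.022], [0.637, -0.09, 0.02], [0.64, -0.123, 0.023], [0.643, -0.158, 0.022]] [[0.574, -0.063, 0.009], [0.576, -0.096, 0.011], [0.578, -0.132, 0.008]]
```

```bash
python3 -m inch '.5 0 0 0 0 0 -.58;.5 .16 1 0 0 0 0;.5 0 0 1 0 0 0;.5 0 0 1 0 0 0;.5 0 0 1 0 0 0;.5 0 0 1 0 0 0;.5 0 0 1 0 0 0;.5 0 0 0 0 0 0' 
python3 go.py .566 -.0115 .026 97.5
```

```text
time_s: 4.9
ee_pos: [0.5651, -0.0113, 0.0987]
eef_rot: [-3.138, -0.001, 1.704]
force: [0.2, -0.3, 2.2]
grip_width: 0.0704
grip_force: 0.0
t 4.9 shift [-0.01  0.04  2.42] turn [-0.02 -0.    0.01] pos [ 0.5651 -0.0113  0.0987] yaw 97.64 q [-0.08  0.44  1.59 -0.    1.12 -0.22]
```

```bash
python3 -m inch '.5 0 0 .8 0 0 0;.5 0 0 .8 0 0 0;.5 0 0 .8 0 0 0;-.4 0 0 0 0 0 0;-.4 0 0 0 0 0 0;-.4 0 0 0 0 0 0;-.4 0 0 0 0 0 0' 25
python3 -m inch '-.4 0 0 -.4 0 0 0;-.4 0 0 -.6 0 0 0;-.4 0 0 0 0 0 .47;-.4 0 0 0 0 0 0' 25
python3 go.py .596 -.1 .056 92.8
```

```text
time_s: 5.78
ee_pos: [0.5668, -0.0115, 0.0301]
eef_rot: [3.14, 0.0, 1.705]
force: [-2.4, 0.1, 7.2]
grip_width: 0.0499
grip_force: 25.0
time_s: 6.28
ee_pos: [0.5663, -0.0114, 0.0595]
eef_rot: [3.141, 0.0, 1.624]
force: [-0.3, -0.0, -4.1]
grip_width: 0.05
grip_force: 25.0
t 6.28 shift [-3.    0.83  0.12] turn [0.01 0.   0.02] pos [ 0.5663 -0.0114  0.0595] yaw 93.05 q [-0.08  0.5   1.61  0.    1.03 -0.14]
```

```bash
python3 -m inch '-.4 -1 .28 0 0 0 0;-.4 -1 .28 0 0 0 0;-.4 -1 .28 0 0 0 0;-.4 0 0 0 0 0 .02;-.4 0 0 .4 0 0 0;-.4 0 0 .4 0 0 0;-.4 0 0 .15 0 0 0;-.4 0 0 0 0 0 0'
python3 go.py .596 -.1 .030 92.8
```

```text
time_s: 7.28
ee_pos: [0.5956, -0.0992, 0.03]
eef_rot: [-3.14, -0.0, 1.621]
force: [-5.3, 1.9, 2.7]
grip_width: 0.0497
grip_force: 25.0
t 7.28 shift [-0.03  0.01  0.  ] turn [-0.01 -0.    0.01] pos [ 0.5956 -0.0992  0.03  ] yaw 92.88 q [-0.23  0.61  1.51  0.    1.02 -0.28]
```

```bash
python3 -m inch '-.4 0 0.03 0 0 0 0;-.4 0 0 0 0 0 0' | sed -n 2,4p; python3 -m inch '-.4 0 0.05 0 0 0 0;-.4 0 0 0 0 0 0'| sed -n 2,4p; python3 -m inch '-.4 0 0.05 0 0 0 0;-.4 0 0 0 0 0 0'| sed -n 2,4p
```

```text
ee_pos: [0.5967, -0.0994, 0.03]
eef_rot: [-3.141, -0.0, 1.621]
force: [-4.5, 2.0, 3.9]
ee_pos: [0.5984, -0.0996, 0.0301]
eef_rot: [-3.141, -0.0, 1.62]
force: [-4.0, 1.3, 3.9]
ee_pos: [0.5999, -0.0997, 0.03]
eef_rot: [-3.141, 0.0, 1.62]
force: [-4.3, 0.2, 5.4]
```

```bash
for i in 1; do python3 -m inch '-.4 0 0.03 0 0 0 0;-.4 0 0 0 0 0 0' | sed -n 2,4p; python3 -m inch '-.4 0 0.03 0 0 0 0;-.4 0 0 0 0 0 0'| sed -n 2,4p; python3 -m inch '-.4 0 0.03 0 0 0 0;-.4 0 0 0 0 0 0'| sed -n 2,4p; done
```

```text
ee_pos: [0.6007, -0.0997, 0.0301]
eef_rot: [-3.141, 0.0, 1.62]
force: [-4.8, 0.3, 4.5]
ee_pos: [0.6016, -0.0997, 0.03]
eef_rot: [-3.141, 0.0, 1.62]
force: [-5.7, -0.0, 5.5]
ee_pos: [0.6024, -0.0997, 0.03]
eef_rot: [-3.141, 0.0, 1.62]
force: [-6.2, 0.8, 5.7]
```

```bash
python3 -m inch '-.4 0 0.03 0 0 0 0;-.4 0 0.03 0 0 0 0;-.4 0 0 0 0 0 0' | sed -n 2,4p; python3 -m inch '-.4 0 0.05 0 0 0 0;-.4 0 0 0 0 0 0'| sed -n 2,4p; python3 -m inch '-.4 0 0.05 0 0 0 0;-.4 0 0 0 0 0 0'| sed -n 2,4p
```

```text
ee_pos: [0.6025, -0.0997, 0.03]
eef_rot: [-3.137, -0.0, 1.62]
force: [-20.9, -2.1, 13.7]
ee_pos: [0.6025, -0.0996, 0.0298]
eef_rot: [-3.133, -0.001, 1.62]
force: [-31.3, -1.2, 21.7]
ee_pos: [0.6025, -0.0996, 0.0297]
eef_rot: [-3.129, -0.001, 1.62]
force: [-42.4, -0.5, 28.9]
```

```bash
python3 -m inch '-.4 0 -.13 0 0 0 0;.3 0 0 0 0 0 0;.3 0 0 0 0 0 0;.3 0 0 -1 0 0 0;.3 0 0 -1 0 0 0;.3 0 0 -1 0 0 0;.8 0 0 -1 0 0 0;.8 0 0 -1 0 0 0;.8 0 0 -.5 0 0 0;.8 0 0 0 0 0 0'; python3 go.py .481 .3205 .2 78.7
```

```text
time_s: 10.9
ee_pos: [0.6039, -0.0995, 0.1953]
eef_rot: [3.14, 0.0, 1.62]
force: [-0.1, -0.5, -0.9]
grip_width: 0.0849
grip_force: 0.0
t 10.9 shift [14.19 -3.4  -0.17] turn [0.01 0.   1.41] pos [ 0.6039 -0.0995  0.1953] yaw 92.83 q [-0.22  0.45  1.35  0.    1.35 -0.27]
```

```bash
python3 -m inch '.8 .95 -.227 0 0 0 0;.8 .95 -.227 0 0 0 0;.8 .95 -.227 0 0 0 0;.8 .95 -.227 0 0 0 0;.8 .95 -.227 0 0 0 0;.8 .95 -.227 0 0 0 0;.8 .95 -.227 0 0 0 0;.8 .95 -.227 0 0 0 0;.8 .95 -.227 0 0 0 0;.8 .95 -.227 0 0 0 0' | sed -n 2p
python3 -m inch '.8 .95 -.227 0 0 0 0;.8 .95 -.227 0 0 0 0;.8 .95 -.227 0 0 0 0;.8 .95 -.227 0 0 0 0;.8 .95 -.227 0 0 0 0;.8 0 0 0 0 0 .7;.8 0 0 0 0 0 .7;.8 0 0 0 0 0 0'
python3 - <<'E'
from h import *
c=camera("wrist");np.savez("w2.npz",**c);P=points(c);r=c["range_z"]>0
uv=c["view"][:3,:3]@[.481,.3205,.04]+c["view"][:3,3];uv=(c["intrinsics"]@(uv/uv[2]))[:2];print(uv)
print(rect(c,r&(P[...,2]>.032)&(P[...,2]<.05),.04,uv)[0])
E
python3 go.py .481 .321 .02 78.7
```

```text
ee_pos: [0.5207, 0.1826, 0.1933]
time_s: 13.15
ee_pos: [0.4801, 0.3223, 0.1935]
eef_rot: [-3.14, 0.001, 1.377]
force: [0.1, 0.0, 0.1]
grip_width: 0.0847
grip_force: 0.0
[258.65555429 185.68201558]
[478.5 319.4  97.8  50.9  78.9]
t 13.2 shift [-0.03  0.04  5.79] turn [-0.01  0.01  0.03] pos [0.4802 0.3222 0.1938] yaw 78.98 q [0.53 0.37 1.45 0.   1.32 0.72]
```

```bash
python3 -m inch '.8 -.04 0 .97 0 0 0;.8 0 0 .97 0 0 0;.8 0 0 .97 0 0 0;.8 0 0 .97 0 0 0;.8 0 0 .97 0 0 0;.8 0 0 .97 0 0 0;-.4 0 0 0 0 0 0;-.4 0 0 0 0 0 0;-.4 0 0 0 0 0 0;-.4 0 0 0 0 0 0' 35
python3 -m inch '-.4 0 0 0 0 0 0;-.4 0 0 -.5 0 0 0;-.4 0 0 -1 0 0 0;-.4 0 0 -1 0 0 0;-.4 0 0 -1 0 0 0;-.4 0 0 0 0 0 0'
python3 go.py .59 .01 .12 92.8
```

```text
time_s: 14.45
ee_pos: [0.4804, 0.3215, 0.0213]
eef_rot: [3.141, -0.001, 1.376]
force: [0.0, 0.1, 5.0]
grip_width: 0.0497
grip_force: 35.0
time_s: 15.2
ee_pos: [0.481, 0.3217, 0.1276]
eef_rot: [3.138, -0.003, 1.376]
force: [0.3, 0.1, -6.8]
grip_width: 0.0499
grip_force: 35.0
t 15.2 shift [-9.49  5.58  0.25] turn [ 0.02 -0.01 -1.4 ] pos [0.481  0.3217 0.1276] yaw 78.83 q [ 0.53  0.43  1.53 -0.    1.18  0.72]
```

```bash
python3 -m inch '-.4 -.97 .568 0 0 0 0;-.4 -.97 .568 0 0 0 0;-.4 -.97 .568 0 0 0 0;-.4 -.97 .568 0 0 0 0;-.4 -.97 .568 0 0 0 0;-.4 -.97 .568 0 0 0 0;-.4 -.97 .568 0 0 0 0;-.4 -.97 .568 0 0 0 0;-.4 -.97 .568 0 0 0 0;-.4 -.97 .568 0 0 0 0' | sed -n 2p
python3 -m inch '-.4 0 0 0 0 0 -.7;-.4 0 0 0 0 0 -.7;-.4 0 0 0 0 0 0;-.4 0 0 0 0 0 0'
python3 go.py .5916 .0026 .031 92.8
python3 - <<'E'
from h import *
c=camera("wrist");np.savez("w3.npz",**c);cv2.imwrite("pics/w3.png",c["img"])
c=camera("top");cv2.imwrite("pics/t3.png",cv2.resize(c["img"][120:240,180:340],(800,600)))
E
```

```text
ee_pos: [0.5905, 0.0016, 0.1236]
time_s: 16.95
ee_pos: [0.5906, 0.0028, 0.1246]
eef_rot: [-3.14, -0.0, 1.618]
force: [-0.6, -0.1, -5.6]
grip_width: 0.0495
grip_force: 35.0
t 16.95 shift [-0.01  0.04  3.12] turn [-0.01 -0.   -0.01] pos [0.5906 0.0028 0.1246] yaw 92.68 q [-0.06  0.46  1.49  0.    1.19 -0.1 ]
```

View pics/w3.png

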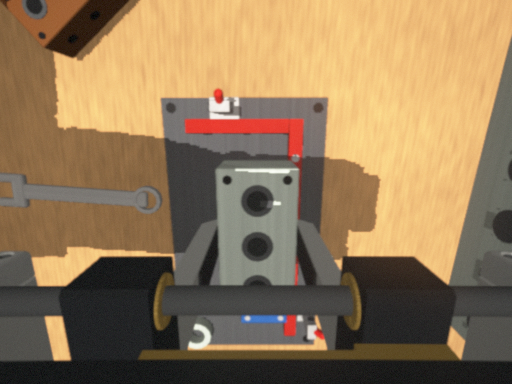

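The manifold is held square at cols 218-298, clear of both fences. The cover's edge shows at (265,318), and the collar at (200,332) has not moved.

```bash
python3 -m inch '-.4 0 0 .9 0 0 0;-.4 0 0 .9 0 0 0;-.4 0 0 .8 0 0 0;-.4 0 0 .3 0 0 0;-.4 0 0 .15 0 0 0;-.4 0 0 0.05 0 0 0;-.4 0 0 0 0 0 0'
python3 -m inch '-.4 0 .08 0 0 0 0;-.4 0 .08 0 0 0 0;-.4 0 0 0 0 0 0'|sed -n 2,4p
python3 -m inch '-.4 0 .04 0 0 0 0;-.4 0 .04 0 0 0 0;-.4 0 0 0 0 0 0'|sed -n 2,4p
```

```text
time_s: 17.92
ee_pos: [0.5913, 0.0027, 0.033]
eef_rot: [3.141, 0.0, 1.62]
force: [-0.2, -0.5, -5.6]
grip_width: 0.05
grip_force: 35.0
ee_pos: [0.596, 0.0029, 0.0324]
eef_rot: [3.141, 0.0, 1.62]
force: [-0.5, -1.3, -6.0]
ee_pos: [0.5975, 0.0031, 0.0322]
eef_rot: [-3.14, -0.0, 1.62]
force: [-3.7, -0.2, -2.5]
```

```bash
python3 -m inch '-.4 0 0 .05 0 0 0;-.4 0 0 0 0 0 0'|sed -n 2,4p
python3 -m inch '-.4 0 .04 0 0 0 0;-.4 0 0 0 0 0 0'|sed -n 2,4p
python3 -m inch '-.4 0 .05 0 0 0 0;-.4 0 0 0 0 0 0'|sed -n 2,4p
```

```text
ee_pos: [0.5975, 0.003, 0.0313]
eef_rot: [-3.14, -0.0, 1.62]
force: [-8.7, -0.3, 4.0]
ee_pos: [0.5976, 0.003, 0.0314]
eef_rot: [-3.137, -0.0, 1.62]
force: [-18.8, -1.6, 10.8]
ee_pos: [0.5977, 0.0031, 0.0314]
eef_rot: [-3.133, -0.0, 1.62]
force: [-30.5, -1.6, 20.2]
```

```bash
python3 -m inch '-.4 0 -.07 0 0 0 0;-.4 .1 0 0 0 0 0;-.4 .1 0 0 0 0 0;-.4 .1 0 0 0 0 0;-.4 0 0 0 0 0 0'|sed -n 2,4p
python3 -m inch '-.4 .05 0 0 0 0 0;-.4 0 0 0 0 0 0'|sed -n 2,4p
python3 -m inch '-.4 .05 0 0 0 0 0;-.4 0 0 0 0 0 0'|sed -n 2,4p
python3 -m inch '-.4 .05 0 0 0 0 0;-.4 0 0 0 0 0 0'|sed -n 2,4p
```

```text
ee_pos: [0.5972, 0.0101, 0.0314]
eef_rot: [-3.139, 0.003, 1.62]
force: [-13.3, -14.2, 6.4]
ee_pos: [0.5972, 0.0114, 0.0314]
eef_rot: [-3.139, 0.003, 1.62]
force: [-12.7, -15.8, 7.3]
ee_pos: [0.5971, 0.0128, 0.0314]
eef_rot: [-3.138, 0.003, 1.62]
force: [-13.1, -14.9, 6.9]
ee_pos: [0.597, 0.0143, 0.0314]
eef_rot: [-3.139, 0.003, 1.62]
force: [-14.2, -15.9, 8.1]
```

```bash
python3 -m inch '-.4 .05 0 0 0 0 0;-.4 0 0 0 0 0 0'|sed -n 2,4p
python3 -m inch '-.4 .05 0 0 0 0 0;-.4 0 0 0 0 0 0'|sed -n 2,4p
python3 -m inch '-.4 .05 0 0 0 0 0;-.4 0 0 0 0 0 0'|sed -n 2,4p
```

```text
ee_pos: [0.5969, 0.0158, 0.0314]
eef_rot: [-3.138, 0.003, 1.62]
force: [-13.4, -15.3, 8.2]
ee_pos: [0.5969, 0.0173, 0.0314]
eef_rot: [-3.139, 0.003, 1.62]
force: [-12.7, -15.6, 7.3]
ee_pos: [0.5968, 0.0188, 0.0314]
eef_rot: [-3.139, 0.003, 1.62]
force: [-13.5, -15.9, 7.6]
```

```bash
python3 -m inch '-.4 .05 0 0 0 0 0;-.4 0 0 0 0 0 0'|sed -n 2,4p
python3 -m inch '-.4 .05 0 0 0 0 0;-.4 0 0 0 0 0 0'|sed -n 2,4p
python3 -m inch '-.4 .05 0 0 0 0 0;-.4 0 0 0 0 0 0'|sed -n 2,4p
```

```text
ee_pos: [0.5968, 0.0201, 0.0314]
eef_rot: [-3.139, 0.003, 1.62]
force: [-12.2, -17.1, 8.2]
ee_pos: [0.5968, 0.0202, 0.0315]
eef_rot: [-3.139, 0.005, 1.619]
force: [-13.5, -27.0, 8.6]
ee_pos: [0.5968, 0.0204, 0.0316]
eef_rot: [-3.138, 0.007, 1.619]
force: [-12.7, -35.8, 8.7]
```

```bash
python3 -m inch '-.4 -.12 -.04 0 0 0 0;.25 0 0 0 0 0 0;.25 0 0 0 0 0 0;.25 0 0 -1 0 0 0;.25 0 0 -1 0 0 0;.25 -1 0 -1 0 0 0;.25 -1 -.5 -1 0 0 0;-.9 -1 -.5 -1 0 0 0;-.9 -.5 0 -1 0 0 0;-.9 0 0 0 0 0 0'
python3 - <<'E'
from h import *
c=camera("wrist");np.savez("w4.npz",**c);cv2.imwrite("pics/w4.png",c["img"])
E
python3 go.py .606 -.16 .028 92.8
```

```text
time_s: 23.55
ee_pos: [0.5727, -0.0851, 0.2133]
eef_rot: [3.137, 0.001, 1.619]
force: [-0.6, 0.8, -0.6]
grip_width: 0.0321
grip_force: 0.0
t 23.6 shift [-2.57  0.99  6.12] turn [0.01 0.   0.  ] pos [ 0.5722 -0.0843  0.2114] yaw 92.82 q [-0.21  0.36  1.43  0.    1.35 -0.26]
```

View pics/w4.png

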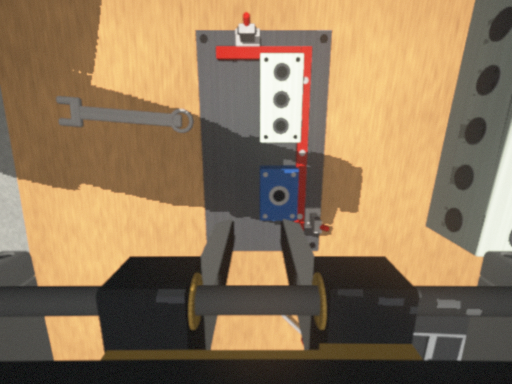

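The manifold sits in the corner at (282,98). The cover is on the fence at (279,193) with a gap of about 25 px. I'll regrip the cover and slide it along the fence, the same way as the manifold.

```bash
python3 -m inch '.3 -.56 .98 0 0 0 0;.3 0 0 1 0 0 0;.3 0 0 1 0 0 0;.3 0 0 1 0 0 0;.3 0 0 1 0 0 0;.3 0 0 0 0 0 0' |sed -n 2,5p; python3 go.py .6025 -.0997 .03 92.8
```

```text
ee_pos: [0.6006, -0.0986, 0.0878]
eef_rot: [-3.136, -0.002, 1.621]
force: [-0.7, -0.1, 0.4]
grip_width: 0.0614
t 24.35 shift [-0.04  0.07  1.93] turn [-0.03 -0.01  0.01] pos [ 0.6006 -0.0986  0.0878] yaw 92.88 q [-0.22  0.55  1.46  0.    1.14 -0.27]
```

```bash
python3 -m inch '.3 0 .07 .65 0 0 0;.3 0 0 .65 0 0 0;.3 0 0 .63 0 0 0;-.4 0 0 0 0 0 0;-.4 0 0 0 0 0 0;-.4 0 0 0 0 0 0;-.4 0 0 0 0 0 0' 25
python3 -m inch '-.4 0 .05 0 0 0 0;-.4 0 0 0 0 0 0'|sed -n 2,4p
```

```text
time_s: 25.22
ee_pos: [0.6027, -0.0996, 0.0324]
eef_rot: [-3.138, -0.001, 1.62]
force: [-7.1, -0.1, -4.7]
grip_width: 0.0499
grip_force: 25.0
ee_pos: [0.6028, -0.0996, 0.0324]
eef_rot: [-3.134, -0.001, 1.62]
force: [-19.0, -0.1, 3.8]
```

```bash
python3 -m inch '-.4 0 -.03 .05 0 0 0;-.4 0 0 .02 0 0 0;-.4 0 0 0 0 0 0'|sed -n 2,4p
python3 -m inch '-.4 .12 0 0 0 0 0;-.4 .12 0 0 0 0 0;-.4 .12 0 0 0 0 0;-.4 .12 0 0 0 0 0;-.4 .12 0 0 0 0 0;-.4 .12 0 0 0 0 0;-.4 0 0 0 0 0 0'|sed -n 2,4p
python3 -m inch '-.4 .05 0 0 0 0 0;-.4 .05 0 0 0 0 0;-.4 0 0 0 0 0 0'|sed -n 2,4p
```

```text
ee_pos: [0.6027, -0.0996, 0.032]
eef_rot: [-3.137, -0.001, 1.62]
force: [-22.8, 1.2, 17.7]
ee_pos: [0.6017, -0.0816, 0.0321]
eef_rot: [-3.137, 0.005, 1.62]
force: [-21.9, -21.6, 14.8]
ee_pos: [0.6016, -0.0789, 0.0321]
eef_rot: [-3.137, 0.005, 1.619]
force: [-22.8, -23.9, 16.0]
```

```bash
python3 -m inch '-.4 .08 -.01 0 0 0 0;-.4 .08 0 0 0 0 0;-.4 .08 0 0 0 0 0;-.4 0 0 0 0 0 0'|sed -n 2,4p
python3 -m inch '-.4 .05 0 0 0 0 0;-.4 0 0 0 0 0 0'|sed -n 2,4p
python3 -m inch '-.4 .05 0 0 0 0 0;-.4 0 0 0 0 0 0'|sed -n 2,4p
python3 -m inch '-.4 .05 0 0 0 0 0;-.4 0 0 0 0 0 0'|sed -n 2,4p
```

```text
ee_pos: [0.6012, -0.0712, 0.0321]
eef_rot: [-3.138, 0.004, 1.62]
force: [-20.1, -21.9, 13.5]
ee_pos: [0.6011, -0.0698, 0.0321]
eef_rot: [-3.138, 0.004, 1.62]
force: [-20.0, -22.9, 14.8]
ee_pos: [0.601, -0.0684, 0.0321]
eef_rot: [-3.138, 0.004, 1.62]
force: [-19.8, -22.2, 13.2]
ee_pos: [0.601, -0.0669, 0.0321]
eef_rot: [-3.138, 0.004, 1.62]
force: [-20.3, -22.0, 13.7]
```

```bash
python3 -m inch '-.4 .05 0 0 0 0 0;-.4 0 0 0 0 0 0'|sed -n 2,4p
python3 -m inch '-.4 .05 0 0 0 0 0;-.4 0 0 0 0 0 0'|sed -n 2,4p
python3 -m inch '-.4 .05 0 0 0 0 0;-.4 0 0 0 0 0 0'|sed -n 2,4p
```

```text
ee_pos: [0.6009, -0.0659, 0.0321]
eef_rot: [-3.138, 0.005, 1.62]
force: [-19.3, -26.0, 12.7]
ee_pos: [0.601, -0.0655, 0.0321]
eef_rot: [-3.138, 0.007, 1.62]
force: [-17.8, -34.0, 11.9]
ee_pos: [0.6009, -0.0639, 0.032]
eef_rot: [-3.138, 0.007, 1.619]
force: [-18.0, -32.5, 9.8]
```

```bash
python3 -m inch '-.4 .05 0 0 0 0 0;-.4 0 0 0 0 0 0'|sed -n 2,4p
python3 -m inch '-.4 .05 0 0 0 0 0;-.4 0 0 0 0 0 0'|sed -n 2,4p
python3 -m inch '-.4 .03 0 0 0 0 0;-.4 0 0 0 0 0 0'|sed -n 2,4p
```

```text
ee_pos: [0.6008, -0.0621, 0.0319]
eef_rot: [-3.138, 0.006, 1.619]
force: [-17.2, -31.1, 10.6]
ee_pos: [0.6007, -0.0605, 0.0319]
eef_rot: [-3.138, 0.006, 1.619]
force: [-17.2, -31.0, 9.2]
ee_pos: [0.6007, -0.0597, 0.0318]
eef_rot: [-3.138, 0.006, 1.619]
force: [-16.2, -31.1, 9.2]
```

```bash
python3 -m inch '-.4 -.08 -.06 0 0 0 0;.25 0 0 0 0 0 0;.25 0 0 0 0 0 0;.25 0 0 -1 0 0 0;.25 0 0 -1 0 0 0;.25 -1 0 -1 0 0 0;.25 -1 0 -1 0 0 0;-1 -1 0 -1 0 0 0;-1 -1 0 -1 0 0 0;-1 0 0 0 0 0 0'
cat > meas.py <<'E'
import sys
from h import *
c=camera("wrist");np.savez(sys.argv[1]+".npz",**c);cv2.imwrite("pics/"+sys.argv[1]+".png",c["img"])
H,S,V=cv2.split(cv2.cvtColor(c["img"],cv2.COLOR_BGR2HSV));P=points(c)
def px(x,y,z):
    p=c["view"][:3,:3]@[x,y,z]+c["view"][:3,3];return (c["intrinsics"]@(p/p[2]))[:2]
for n,m,z,w in(("cover",(H>100)&(H<130)&(S>110),.046,(.602,-.063)),("manifold",(S<60)&(V>150)&(P[...,2]>.03),.05,(.597,.018))):
    uv=px(*w,z);print(n,uv.round(),rect(c,m,z,uv)[0])
E
python3 meas.py w5; python3 go.py .606 -.12 .028 92.8
```

```text
time_s: 31.1
ee_pos: [0.6072, -0.1788, 0.2132]
eef_rot: [3.138, 0.002, 1.618]
force: [-0.0, -0.1, -1.2]
grip_width: 0.0323
grip_force: 0.0
cover [257.  86.] [599.8 -68.7  68.7  49.1 -87.4]
manifold [256.   6.] [597.2 -10.5  66.2  50.5 -87.3]
t 31.15 shift [1.92 0.06 6.11] turn [ 0.01  0.   -0.  ] pos [ 0.6067 -0.1775  0.2113] yaw 92.78 q [-0.34  0.48  1.26  0.    1.4  -0.39]
```

View pics/w5.png

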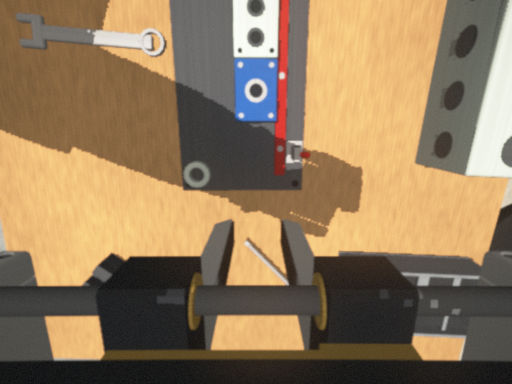

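```bash
python3 -m inch '-1 .93 -.13 0 0 0 0;-1 .93 0 .8 0 0 0;-1 0 0 1 0 0 0;-1 0 0 1 0 0 0;-1 0 0 1 0 0 0;-1 0 0 .9 0 0 0;-1 0 0 .7 0 0 0;-1 0 0 .55 0 0 0;-1 0 0 0 0 0 0'; python3 go.py .6 -.113 .03 92.8
```

```text
time_s: 32.28
ee_pos: [0.599, -0.1209, 0.0309]
eef_rot: [-3.139, -0.001, 1.621]
force: [0.0, -0.4, -0.7]
grip_width: 0.0005
grip_force: 0.0
t 32.27 shift [0.26 0.05 0.03] turn [-0.01 -0.01  0.01] pos [ 0.599  -0.1209  0.0309] yaw 92.87 q [-0.26  0.62  1.49  0.    1.04 -0.31]
```

```bash
python3 -m inch '-1 .1 .03 0 0 0 0;-1 .1 0 0 0 0 0;-1 0 0 0 0 0 0'|sed -n 2,4p
python3 -m inch '-1 .06 0 0 0 0 0;-1 0 0 0 0 0 0'|sed -n 2,4p
python3 -m inch '-1 .06 0 0 0 0 0;-1 0 0 0 0 0 0'|sed -n 2,4p
python3 -m inch '-1 .05 0 0 0 0 0;-1 0 0 0 0 0 0'|sed -n 2,4p
```

```text
ee_pos: [0.6006, -0.1155, 0.0329]
eef_rot: [3.141, 0.0, 1.62]
force: [-0.2, -0.1, -0.3]
ee_pos: [0.6003, -0.1139, 0.0324]
eef_rot: [3.142, -0.0, 1.62]
force: [0.7, -0.2, 0.1]
ee_pos: [0.6002, -0.1121, 0.0324]
eef_rot: [-3.142, 0.0, 1.62]
force: [0.6, -0.1, -1.0]
ee_pos: [0.6002, -0.112, 0.0324]
eef_rot: [3.141, 0.002, 1.62]
force: [0.6, -7.9, -1.0]
```

```bash
python3 -m inch '-1 .06 0 0 0 0 0;-1 0 0 0 0 0 0'|sed -n 2,4p
python3 -m inch '-1 .06 0 0 0 0 0;-1 0 0 0 0 0 0'|sed -n 2,4p
```

```text
ee_pos: [0.6003, -0.1118, 0.0326]
eef_rot: [3.141, 0.004, 1.619]
force: [0.6, -19.2, -1.7]
ee_pos: [0.6003, -0.1116, 0.0329]
eef_rot: [3.14, 0.007, 1.619]
force: [0.4, -30.3, -2.1]
```

```bash
python3 -m inch '-1 -.62 0 0 0 0 0;-1 0 0 -1 0 0 0;-1 0 0 -1 0 0 0;-1 .71 -.75 0 0 0 0;-1 .71 -.75 0 0 0 0;-1 .71 -.75 0 0 0 0;-1 0 0 .7 0 0 0;-1 0 0 .7 0 0 0;-1 0 0 .7 0 0 0;-1 0 0 0 0 0 0'
python3 -m inch '-1 0 .2 0 0 0 0;-1 0 .1 0 0 0 0;-1 0 0 0 0 0 0'|sed -n 2,4p
```

```text
time_s: 35.15
ee_pos: [0.5295, -0.0651, 0.0282]
eef_rot: [-3.139, -0.001, 1.62]
force: [1.4, -0.0, -0.0]
grip_width: 0.0004
grip_force: 0.0
ee_pos: [0.5398, -0.0647, 0.0299]
eef_rot: [3.141, 0.0, 1.62]
force: [-0.5, -0.1, -0.3]
```

```bash
python3 -m inch '-1 0 .1 0 0 0 0;-1 0 0 0 0 0 0'|sed -n 2,4p
python3 -m inch '-1 0 .1 0 0 0 0;-1 0 0 0 0 0 0'|sed -n 2,4p
python3 -m inch '-1 0 .1 0 0 0 0;-1 0 0 0 0 0 0'|sed -n 2,4p
```

```text
ee_pos: [0.5425, -0.0646, 0.0294]
eef_rot: [3.141, 0.0, 1.62]
force: [1.1, -0.6, 0.6]
ee_pos: [0.5455, -0.0644, 0.0294]
eef_rot: [3.142, 0.0, 1.62]
force: [0.2, 0.9, 0.1]
ee_pos: [0.5485, -0.0643, 0.0293]
eef_rot: [3.141, -0.0, 1.62]
force: [-0.4, 0.2, -0.3]
```

```bash
python3 -m inch '-1 0 .1 0 0 0 0;-1 0 0 0 0 0 0'|sed -n 2,4p
python3 -m inch '-1 0 .07 0 0 0 0;-1 0 0 0 0 0 0'|sed -n 2,4p
python3 -m inch '-1 0 .07 0 0 0 0;-1 0 0 0 0 0 0'|sed -n 2,4p
python3 -m inch '-1 0 .07 0 0 0 0;-1 0 0 0 0 0 0'|sed -n 2,4p
```

```text
ee_pos: [0.5515, -0.0641, 0.0294]
eef_rot: [3.141, 0.0, 1.62]
force: [-0.5, -0.2, -0.5]
ee_pos: [0.5535, -0.064, 0.0293]
eef_rot: [3.142, -0.0, 1.62]
force: [0.4, 0.2, -0.4]
ee_pos: [0.5556, -0.0639, 0.0294]
eef_rot: [3.141, 0.0, 1.62]
force: [0.3, -0.4, 0.2]
ee_pos: [0.5577, -0.0638, 0.0293]
eef_rot: [3.142, 0.0, 1.62]
force: [1.2, -0.5, -1.0]
```

```bash
python3 -m inch '-1 0 .1 0 0 0 0;-1 0 0 0 0 0 0'|sed -n 2,4p
python3 -m inch '-1 0 .07 0 0 0 0;-1 0 0 0 0 0 0'|sed -n 2,4p
python3 -m inch '-1 0 .07 0 0 0 0;-1 0 0 0 0 0 0'|sed -n 2,4p
python3 -m inch '-1 0 .07 0 0 0 0;-1 0 0 0 0 0 0'|sed -n 2,4p
```

```text
ee_pos: [0.5608, -0.0637, 0.0294]
eef_rot: [3.141, 0.0, 1.62]
force: [0.0, -0.1, -1.5]
ee_pos: [0.5628, -0.0636, 0.0293]
eef_rot: [3.141, 0.0, 1.62]
force: [-0.2, 0.1, 0.1]
ee_pos: [0.5634, -0.0635, 0.0293]
eef_rot: [-3.138, -0.0, 1.62]
force: [-11.5, -0.5, 8.1]
ee_pos: [0.5634, -0.0635, 0.0292]
eef_rot: [-3.132, -0.001, 1.62]
force: [-29.2, -1.5, 20.9]
```

```bash
python3 -m inch '-1 0 -.5 0 0 0 0;-1 .92 0 0 0 0 0;-1 .92 0 0 0 0 0;-1 .92 0 0 0 0 0;-1 0 .3 0 0 0 0;-1 0 0 0 0 0 0'|sed -n 2,4p
python3 -m inch '-1 0 .1 0 0 0 0;-1 0 0 0 0 0 0'|sed -n 2,4p
python3 -m inch '-1 0 .06 0 0 0 0;-1 0 0 0 0 0 0'|sed -n 2,4p
```

```text
ee_pos: [0.5575, 0.0185, 0.0294]
eef_rot: [3.141, 0.0, 1.62]
force: [-0.5, -0.2, -0.1]
ee_pos: [0.5593, 0.0183, 0.0292]
eef_rot: [-3.14, 0.0, 1.619]
force: [-4.9, -1.3, 3.0]
ee_pos: [0.5593, 0.0183, 0.0292]
eef_rot: [-3.135, 0.0, 1.619]
force: [-20.0, -1.5, 13.8]
```

```bash
python3 -m inch '-1 0 -.6 0 0 0 0;-1 -.5 0 -1 0 0 0;-1 -.8 0 -1 0 0 0;-1 -.8 0 -1 0 0 0;-1 -.8 0 -1 0 0 0;-1 -.8 0 -1 0 0 0;-1 -.8 0 -1 0 0 0;-1 0 0 0 0 0 0;-1 0 0 0 0 0 0'
sed -i 's/(.602,-.063)/(.601,-.067)/' meas.py; python3 meas.py w6
python3 - <<'E'
from h import *
c=dict(np.load("w6.npz"));cv2.imwrite("pics/w6c.png",cv2.resize(c["img"][:240,150:390],(600,600),interpolation=cv2.INTER_CUBIC))
E
```

```text
time_s: 40.65
ee_pos: [0.5499, -0.1163, 0.2083]
eef_rot: [-3.14, -0.001, 1.62]
force: [-0.2, 0.8, -0.5]
grip_width: 0.0009
grip_force: 0.0
cover [301. 146.] [598.6 -68.1  67.8  50.  -87.3]
manifold [305.  70.] [595.9  11.7 108.1  50.3 -87.3]
```

View pics/w6c.png

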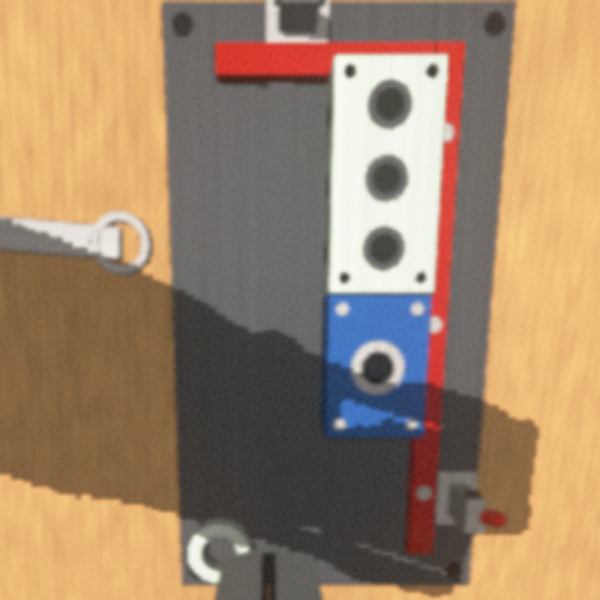

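The row is tight: manifold at (385,175) against both fences, cover at (378,365) butted to it, both at 92.7° like the fence. Collar and wrench have not moved.

```bash
python3 -c "
from station import ticket;print(ticket.hand_in())"
```

```text
the job is handed in; nothing more can be done
None
```

I handed the job in at about 41 s with the manifold home in the corner and the cover butted behind it, both firm against the fences in the final push checks; I disturbed no bystander that I could see, and the hand-in returned no verdict.

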